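# Pull-off check of a jar lid with a spring balance

### The job

Check that the lid of the sample jar in the pull jig stays on: lay the stouter of the two spring balances in the jig, its eye over the upright pin of the lid cup and its barrel in the saddle, then draw its rod straight out by the black grip until the barrel's mouth stands within the broad dark band on the rod. Never overload the lid by drawing the rod clearly past the band; finish while still gripping and holding the rod steady there, so that the lid can be inspected under load. Leave the slim balance, the two spare jars, the lid, the marker and the stamp where they are.

Things in the scene. Friction and masses are not known exactly. Their poses are not given: they have to be found in the camera images.
- jig: pull jig fixed to the table: base plate 335 x 110 x 10 mm, a dark jar strapped on its side, a steel cup over its lid, a saddle. Origin on the table below the pin. +x runs from the pin to the jar (its strap 90, the screw heads of the cup 102 mm above the table), -x is the direction of the pull; plate from x = -165 to +170 mm.
- saddle (a point): centre of the floor of the white U-shaped saddle, 140 mm from the pin on the jig's -x side, 38 mm above the table; axes as the jig. Saddle 16 mm long, 33 mm between the cheeks, flared at the top, highest point 71 mm above the table. A barrel lying in it has its axis 52 mm above the table.
- lid_cup: the steel cup, 81 mm across, on the jar's lid, fixed, part of the jig; it carries the flat tongue with the pin. Same origin and axes as the jig. Tongue 30 mm wide, its top 48 mm above the table, its free end 13 mm before the pin; the cup's face begins 27 mm behind the pin.
- pin (a point): point on the axis of the upright pin, 52 mm above the table: where the eye's centre lies when the eye rests on the tongue; axes as the jig. The pin is 10 mm thick with a tapered end; its tip is 22 mm above this point.
- stout: stouter spring balance, loose on the table, 267 mm long, 0.4 kg: aluminium barrel 28 mm thick, grey end blocks 36 x 36 mm, 154 mm over both. Origin on its axis at mid-barrel (18 mm above the table at the start), near its centre of mass; x axis points to the eye, rod draws out to -x. Grasp the barrel within 55 mm of the origin. Seated: x axis as the jig's, origin 95 mm from the pin on the jig's -x side.
- eye (a point): centre of the stout balance's flat steel eye, on the axis, 95 mm from the balance's origin towards +x; axes as the balance. Ring 36 mm outside, hole 20 mm, 8 mm thick, hole upright as the balance lies; on the pin it has up to 5 mm of slack, which the pull takes up.
- stout_grip: black plastic grip at the end of the stout balance's rod: 24 mm thick, 47 mm long, a 31 mm flange at its outer end; moves with the rod. Origin at its centre on the axis, 119.5 mm from the balance's origin on its -x side with the rod in; a bare neck of 19 mm lies between it and the barrel's end block.
- stout_rod (a joint): how far the stout balance's rod is drawn out (m): 0 in, stop at 0.085. Spring 2 N at 0, 180 N/m, so 13 N at 0.060; it draws the rod back if let go. Rod 10 mm thick with fine lines; the broad dark band, 10 mm long, begins to leave the barrel's mouth at 0.055, is wholly out at 0.065 (mid-band 0.060). Beyond 0.070 the lid is overloaded.
- slim: the slim spring balance, loose, same make and length but with a barrel 20 mm and end blocks 25 mm thick: its range is too low for this check; origin on the barrel's axis half-way along, x axis to its eye. Not to be used. It lies beside the stout one; either may be on the left.
- jar_a: spare sample jar standing on the table, dark, 70 mm wide, 116 mm high; origin at the centre of its underside. Bystander.
- jar_b: second spare sample jar, same kind, size and origin. Bystander.
- loose_lid: black jar lid lying on the table, 69 mm wide, 12 mm high; origin at the centre of its underside. Bystander.
- marker: marker pen lying flat, 135 x 16 x 17 mm; origin at the centre of its underside. Bystander.
- stamp: hand stamp with a round knob, standing, 27 x 46 x 80 mm; origin at the centre of its underside. Bystander.

How it is judged:
By the outcome, as a careful person would: the job done as asked, in the order asked, and still so for the second after the job is handed in, while the arm keeps its last pose, push and grip.
It also fails if it takes over 53 s, if anything falls off the work surface, if the arm or the gripper's body presses on something with over 40 N, if the wrist force passes 120 N, or if a joint passes its speed limit or range.

### The arm

A 6-joint arm with a two-finger parallel gripper is mounted at the origin on a cart in front of the work surface, level with it; the furniture and walls round the work are solid. World frame = base frame: x ahead of the robot, y to its left, z up, the work surface at z = 0. Lengths are in m, angles in rad, forces in N, time in s.
With the tool pointing down it reaches from about 0.375 to 0.9 m from the base axis. Payload 3.1 kg.
Tool frame: the origin (TCP) lies between the finger pads; the fingertips stand robot.tip_extent ahead of it and the grasp point (between the pads) lies 3 mm ahead of it (robot.tip_extent is the distance from the TCP to the fingertips, in m); z points along the fingers, x is the direction in which the jaws open and shut, and the axes are right-handed (so a half turn about z gives the same grasp; the last joint's range is limited). The gripper opens to 87 mm and grips with 3 to 60 N. Pads are 19 mm wide; open, the fingers measure 117 mm over their backs; the gripper's body (75 mm by 190 mm) begins 51 mm behind the grasp point.
Start: joints at [0.945, 0.527, 1.433, -0, 1.181, -0.178], TCP at [0.271, 0.563, 0.223] pointing down, gripper open.
Joint ranges: [-3.08, 3.08], [-0.75, 2.2], [0.22, 2.44], [-1.43, 4.57], [0, 2.65], [-2.85, 2.85]. Speed limits (rad/s): [2.79, 2.79, 3.14, 3.14, 3.14, 3.14].

### API

Orientations are given as a unit quaternion [x, y, z, w].
In Python, from rig import robot, cams gives the robot as it stands.
- The arm moves only by the tool carry_out, never from a script. Its argument "steps" is a list of rows, each a list of 3 entries, a list of its own where there are three numbers: the shift along the world's x, y, z in cm, then the turn about the world's z in degrees, then the closure, from 0 (fully open) to 1 (shut). In form: [[[dx, dy, dz], spin, fingers], ...]. A call has 1 to 10 rows; each row shifts and turns the pose as measured when the row begins; what a row does not reach is not made up. A row lasts 1/10 s, in which the tool goes at most 50 mm and 8.59 degrees, less where a joint would pass 70% of its speed; a pose out of reach is approached as far as the arm can. A call with a gripper value outside its range is refused whole. The fingers move at their own pace and stop on an object; "squeeze" is the grip in N (left out, the last holds). Time passes only in rows, so rows that do not move let the fingers close. It gives the time, the measured TCP pose, the force and the opening at its end, in the units of the state.
- robot.get_obs(): the state, without advancing time (a new reading comes with each control period).
- cams.camera(name): name is "side" or "top"; returns a dict with "pixels" (480x640x3 uint8, red, green, blue), "fx", "fy", "cx", "cy" (pixels), "k1" (the pictures are not rectified: a ray, as slopes to the right and down, at radius r is drawn at 1 + k1 r^2 times it, then the intrinsics apply), "eye" and "rotation" of the camera in the world. Camera axes: x right, y up, looking along -z (the intrinsics and any distortion apply to the point x, -y, -z); pixel columns grow to the right and rows downward; lengths in m; the calibration is good to about 2 mm. A picture is of the moment at which its call begins. There is no depth.
- robot.hand_in(): hands the job in, once; it reports no verdict.
The state is a dict: "time": time; "q": joint angles; "joint_velocities": joint speeds; "joint_torque": joint torques, N m; "position": TCP position; "tool_rot": TCP orientation; "ft_force": force on the tool from outside, world axes, zero at the start; "moment": the same for the moment, N m; "grip_width": finger opening in m.
Only numpy, scipy, OpenCV 4.12 (cv2) and the standard library are available. Lean on these libraries where they do the work, as an engineer would, in place of code of your own. Each camera call takes 0.05 s, during which the arm holds its last target. There are 200 camera calls.

## Working session

There is one attempt and no reset: what is moved stays moved. The work goes in short steps, Python scripts to look and compute and a tool call to move; the robot and the scene stay as the last step left them, time stands still between calls to the robot, and variables do not carry over. Pictures are saved under pics/ and viewed, about 8 in all and at most 12, crops included, and the job is handed in when it is done.

Besides the shell and the picture viewer there is one more tool, called after "Request:" as name([rows], argument=value, ...), one row to a line, values as JSON. carry_out: Moves the arm, as the interface text tells. Its arguments: {"type":"object","properties":{"steps":{"type":"array"},"squeeze":{"type":"number"}},"required":["steps"]}

```bash
ls; mkdir -p pics
cat > h.py <<'E'
import numpy as np, cv2
from rig import robot, cams
def snap(n,f):
    c=cams.camera(n); cv2.imwrite(f,c["pixels"][:,:,::-1]); 
    np.savez(f.replace('.png','.npz'),**c); return c
def ray(c,u,v):
    d=np.array([(u-c["cx"])/c["fx"],(v-c["cy"])/c["fy"]]);p=d.copy()
    for _ in range(30): p=d/(1+c["k1"]*(p@p))
    return np.array(c["rotation"])@np.array([p[0],-p[1],-1])
def at(c,u,v,z):
    r=ray(c,u,v); e=np.array(c["eye"]); return e+r*(z-e[2])/r[2]
def proj(c,P):
    p=np.array(c["rotation"]).T@(np.array(P)-np.array(c["eye"])); s=np.array([p[0],-p[1]])/-p[2]
    s=s*(1+c["k1"]*(s@s)); return s[0]*c["fx"]+c["cx"],s[1]*c["fy"]+c["cy"]
E
python3 - <<'E'
from h import *
for n in("top","side"):
    c=snap(n,f"pics/{n}0.png"); print(n,c["eye"],c["rotation"],c["fx"],c["k1"])
print(robot.get_obs(),robot.tip_extent)
E
```

```text
pics
top [ 0.43869926 -0.07437192  1.11458455] [ 0.03925688 -0.0473507  -0.70084651  0.71065531] 528.4850446167446 -0.07536680342825251
side [0.50952886 0.88129262 0.45925747] [-0.03032852  0.5608331   0.82713396 -0.01989545] 492.4611119444078 0.04086330148374331
{'time': 0.1, 'q': array([ 9.44484781e-01,  5.28320923e-01,  1.43379020e+00, -1.58650050e-05,
        1.18139886e+00, -1.78487161e-01]), 'joint_velocities': array([ 0.00030439, -0.0030411 , -0.00399594,  0.00121258,  0.00086596,
        0.00015598]), 'joint_torque': array([ 1.68549118e-04, -4.40984845e+01, -1.77150106e+01,  6.34881458e-02,
        5.34319365e-02, -7.08937114e-05]), 'position': array([0.2702028 , 0.56283656, 0.22239651]), 'tool_rot': array([ 8.46462852e-01,  5.32446918e-01, -8.86463186e-04,  3.65059574e-04]), 'ft_force': array([-1.56290509, -0.01423079,  0.0908443 ]), 'moment': array([ 0.02721538,  0.01602011, -0.02971888]), 'grip_width': 0.08708512455324426} 0.022
```

Rotation is a quaternion; I fix that in the helper.

```bash
sed -i 's/np.array(c\["rotation"\])/R.from_quat(c["rotation"]).as_matrix()/; 1i from scipy.spatial.transform import Rotation as R' h.py; grep -n as_matrix h.py
```

```text
10:    return R.from_quat(c["rotation"]).as_matrix()@np.array([p[0],-p[1],-1])
14:    p=R.from_quat(c["rotation"]).as_matrix().T@(np.array(P)-np.array(c["eye"])); s=np.array([p[0],-p[1]])/-p[2]
```

View pics/top0.png

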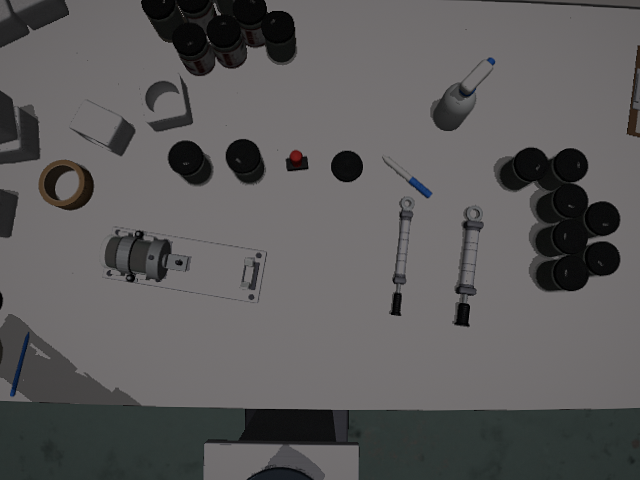

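View pics/side0.png

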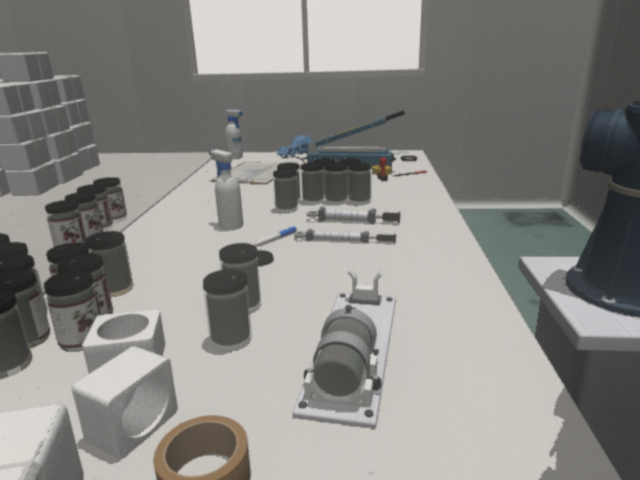

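Top view: the stout balance is the right one (eye at about 474,213; grip end 462,320) and the slim one is at x≈400. The jig has its pin at about (180,263), its saddle at (250,273) and its jar on the left. I'll enlarge these for accurate pixels.

Run:
```python
from h import *
im=cv2.imread('pics/top0.png')
a=cv2.resize(im[195:335,425:515],None,fx=4,fy=4,interpolation=cv2.INTER_CUBIC)
b=cv2.resize(im[215:315,160:275],None,fx=3.8,fy=3.8,interpolation=cv2.INTER_CUBIC)
o=np.zeros((560,800,3),np.uint8);o[:,:360]=a;o[:b.shape[0],362:362+b.shape[1]]=b
o=np.clip(o.astype(float)*1.6,0,255).astype(np.uint8)
cv2.imwrite('pics/crop.png',o);print(b.shape)
```

```text
(380, 437, 3)
```

View pics/crop.png

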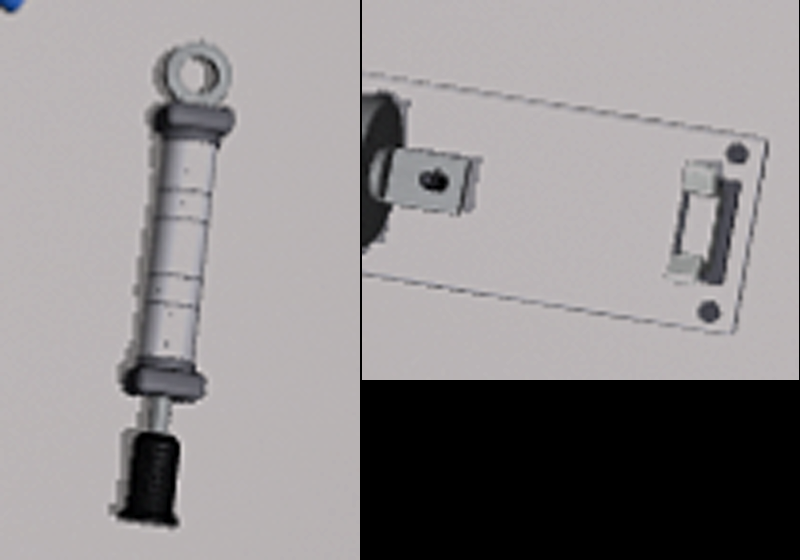

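```bash
cat > fit.py <<'E'
from h import *
from scipy.optimize import least_squares
c=dict(np.load('pics/top0.npz'))
A=lambda x,y:((x+.5)/4-.5+425,(y+.5)/4-.5+195)
B=lambda x,y:((x-362+.5)/3.8-.5+160,(y+.5)/3.8-.5+215)
def fit(F,x0):
    def res(p):
        r=[]
        for (l,uv) in F:
            P=[p[0]+np.cos(p[2])*l[0]-np.sin(p[2])*l[1],p[1]+np.sin(p[2])*l[0]+np.cos(p[2])*l[1],l[2]]
            r+=list(np.subtract(proj(c,P),uv))
        return r
    s=least_squares(res,x0); print(s.x[:2],np.degrees(s.x[2]),np.round(s.fun,1)); return s.x
# jig: local x toward image left; local y: +90deg from x (world +y -> -x => image down)
J=[((-.165,-.055,.010),B(768,141)),((-.165,.055,.010),B(735,332)),((0,0,.061),B(433,181)),((-.013,-.015,.048),B(472,155)),((-.013,.015,.048),B(463,210))]
j=fit(J,[.4,.2,1.5])
S=[((.095,0,.022),A(198,74)),((.077,0,.025),A(194,120)),((-.077,0,.018),A(163,398)),((-.143,0,.016),A(148,521)),((.05,0,.020),A(188,150)),((-.05,0,.020),A(167,350))]
S=[S[0],S[2],S[3],S[4],S[5]]
s=fit(S,[.45,-.4,0])
ex=np.array([np.cos(j[2]),np.sin(j[2])])
print('pin',j[:2],'orig target',j[:2]-.095*ex,'saddle',j[:2]-.14*ex,'grip',j[:2]-.2145*ex,'grip out',j[:2]-.2745*ex)
print(at(c,180,263,.06), at(c,347,166,.01))
E
python3 fit.py
```

```text
[0.5164891  0.20753361] 81.23217053072565 [ 0.7 -1.  -0.   0.8  0.6 -0.7 -0.3  0.4 -0.8  0.5]
[ 0.53726658 -0.38783982] -6.970274725990041 [-0.1 -0.4 -0.2 -0.4 -0.1  0.5 -0.   1.6  0.4 -1.3]
pin [0.5164891  0.20753361] orig target [0.50200816 0.11364377] saddle [0.49514877 0.06916963] grip [ 0.48379266 -0.00445977] grip out [ 0.47464681 -0.06375862]
[0.5136287  0.20540546 0.06      ] [ 0.73088183 -0.13013786  0.01      ]
```

```bash
cat >> fit.py <<'E'
def W(p,l): return [p[0]+np.cos(p[2])*l[0]-np.sin(p[2])*l[1],p[1]+np.sin(p[2])*l[0]+np.cos(p[2])*l[1],l[2]]
E
python3 - <<'E'
from fit import *
def draw(cc,im,k,ox,oy):
    def pl(p,L,col,cl=False):
        q=np.array([(((u-ox+.5)*k-.5),((v-oy+.5)*k-.5)) for u,v in (proj(cc,W(p,l)) for l in L)])
        cv2.polylines(im,[np.round(q*16).astype(np.int32)],cl,col,1,cv2.LINE_AA,4)
    pl(j,[(-.165,-.055,.01),(-.165,.055,.01),(.17,.055,.01),(.17,-.055,.01)],(0,0,255),True)
    pl(j,[(0,0,.048),(0,0,.074)],(0,255,0))
    pl(j,[(-.013,-.015,.048),(-.013,.015,.048),(.027,.015,.048),(.027,-.015,.048)],(255,0,0),True)
    for x in(-.132,-.148): pl(j,[(x,-.0165,.055),(x,-.0165,.038),(x,.0165,.038),(x,.0165,.055)],(255,0,255))
    pl(s,[(-.143,0,.018),(.113,0,.018)],(0,255,255)); 
    pl(s,[(.095,-.018,.022),(.095,.018,.022)],(0,0,255)); pl(s,[(-.077,-.018,.036),(-.077,.018,.036),(.077,.018,.036),(.077,-.018,.036)],(0,0,255),True)
o=np.zeros((600,800,3),np.uint8)
t=cv2.imread('pics/top0.png');sd=cv2.imread('pics/side0.png');cs=dict(np.load('pics/side0.npz'))
def put(im,cc,x0,y0,w,h,k,X,Y):
    a=cv2.resize(im[y0:y0+h,x0:x0+w],None,fx=k,fy=k,interpolation=cv2.INTER_CUBIC);a=np.clip(a*1.3,0,255).astype(np.uint8)
    draw(cc,a,k,x0,y0);o[Y:Y+a.shape[0],X:X+a.shape[1]]=a
put(t,c,95,215,180,95,2.9,0,0)
put(t,c,440,200,60,130,2.2,530,0)
put(sd,cs,285,255,130,165,2,0,270)
put(sd,cs,290,195,130,60,4,270,300)
cv2.imwrite('pics/ov.png',o)
E
```

```text
[0.5164891  0.20753361] 81.23217053072565 [ 0.7 -1.  -0.   0.8  0.6 -0.7 -0.3  0.4 -0.8  0.5]
[ 0.53726658 -0.38783982] -6.970274725990041 [-0.1 -0.4 -0.2 -0.4 -0.1  0.5 -0.   1.6  0.4 -1.3]
pin [0.5164891  0.20753361] orig target [0.50200816 0.11364377] saddle [0.49514877 0.06916963] grip [ 0.48379266 -0.00445977] grip out [ 0.47464681 -0.06375862]
[0.5136287  0.20540546 0.06      ] [ 0.73088183 -0.13013786  0.01      ]
```

View pics/ov.png

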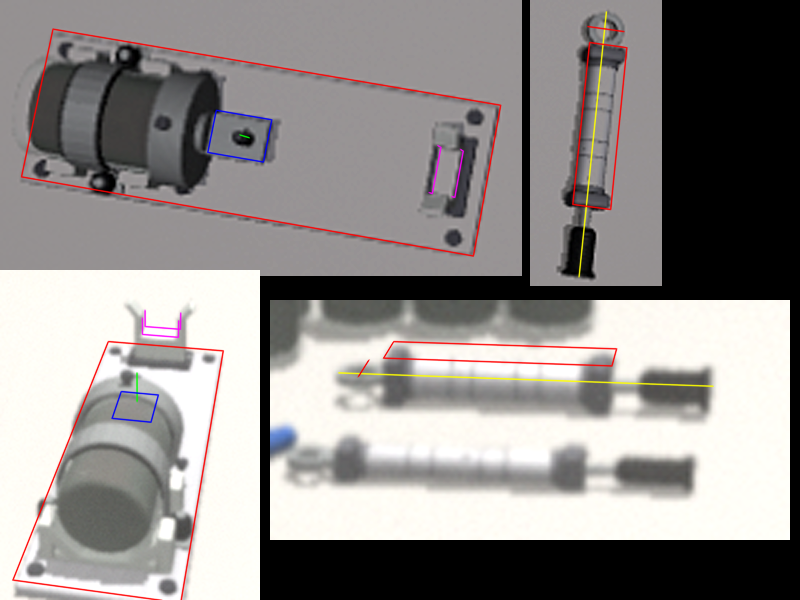

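The overlay agrees in both views to about 2 mm. The stout origin is at (0.537,-0.388) with yaw -7°. The jig's pin is at (0.516,0.208) with yaw 81.2°. I'm moving towards the stout balance.

Request:
carry_out([
  [[1.3,-4.7,0],-8.5,0],
  [[1.3,-4.7,0],-8.5,0],
  [[1.3,-4.7,0],-8.5,0],
  [[1.3,-4.7,0],-8.5,0],
  [[1.3,-4.7,0],-8.5,0],
  [[1.3,-4.7,0],-8.5,0],
  [[1.3,-4.7,0],-8.5,0],
  [[1.3,-4.7,0],-8.5,0],
  [[1.3,-4.7,0],-8.5,0],
  [[1.3,-4.7,0],-8.5,0],
])

```text
time: 1.1
position: [0.3981, 0.0847, 0.2196]
tool_rot: [0.982, -0.188, 0.0, -0.0]
ft_force: [1.7, 0.2, 1.0]
grip_width: 0.087
```

Request:
carry_out([
  [[1.4,-4.7,0],-8.4,0],
  [[1.4,-4.7,0],-8.4,0],
  [[1.4,-4.7,0],-8.4,0],
  [[1.4,-4.7,0],-8.4,0],
  [[1.4,-4.7,0],-8.4,0],
  [[1.4,-4.7,0],-8.4,0],
  [[1.4,-4.7,0],-8.4,0],
  [[1.4,-4.7,0],-8.4,0],
  [[1.4,-4.7,-2],-8.0,0],
  [[1.3,-4.7,-3],0,0],
])

```text
time: 2.1
position: [0.5333, -0.3883, 0.1766]
tool_rot: [-0.649, 0.761, -0.003, 0.002]
ft_force: [0.2, 1.4, 0.4]
grip_width: 0.0872
```

Request:
carry_out([
  [[0.4,0,-4],2,0],
  [[0,0,-4],0,0],
  [[0,0,-3],0,0],
  [[0,0,0],0,0],
])

```text
time: 2.5
position: [0.5362, -0.396, 0.0578]
tool_rot: [-0.66, 0.752, -0.003, 0.001]
ft_force: [-1.4, 0.1, -0.8]
grip_width: 0.0871
```

Run:
```python
from h import *
c=snap('top','pics/t1.png');c2=snap('side','pics/s1.png')
a=cv2.resize(cv2.imread('pics/t1.png')[190:340,420:560],None,fx=2.8,fy=2.8)
b=cv2.resize(cv2.imread('pics/s1.png')[130:270,280:420],None,fx=2.8,fy=2.8)
o=np.zeros((420,790,3),np.uint8);o[:a.shape[0],:392]=a;o[:392,395:787]=b
cv2.imwrite('pics/c1.png',o);print(robot.get_obs()['position'],robot.get_obs()['tool_rot'])
```

```text
[ 0.53878052 -0.39809979  0.06238127] [-0.65964994  0.75153506 -0.00740538  0.00147406]
```

View pics/c1.png

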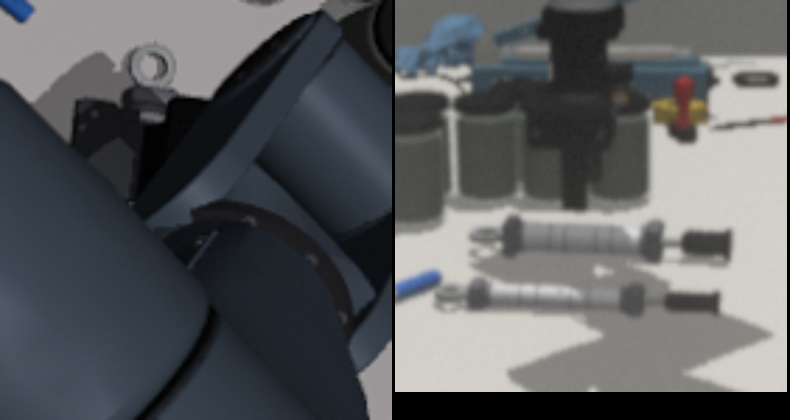

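The gripper stands over the barrel with its jaws either side, but has drifted about 10 mm in -y. I'll correct that while descending.

Request:
carry_out([
  [[0,0.9,-0.5],0,0],
  [[0,0,0],0,0],
  [[0,0,0],0,0],
])

```text
time: 2.9
position: [0.5417, -0.3903, 0.0629]
tool_rot: [-0.66, 0.751, -0.012, 0.002]
ft_force: [0.1, -0.3, -0.1]
grip_width: 0.0869
```

Request:
carry_out([
  [[-0.4,0.2,-1.5],0,0],
  [[0,0,-1.0],0,0],
])

```text
time: 3.1
position: [0.5403, -0.3898, 0.0423]
tool_rot: [-0.66, 0.751, -0.017, 0.002]
ft_force: [0.3, -0.9, 0.0]
grip_width: 0.0873
```

```bash
cat > st.py <<'E'
from h import *
o=robot.get_obs();r=R.from_quat(o['tool_rot']).as_matrix()
print(o['time'],o['position'].round(4),'phi',np.degrees(np.arctan2(r[1,0],r[0,0])).round(2),'z',r[:,2].round(4),'f',o['ft_force'].round(1),'w',o['grip_width'].round(4),'qd',o['joint_velocities'].round(3),'q',o['q'].round(2))
E
python3 st.py
```

```text
Traceback (most recent call last):
  File "st.py", line 3, in <module>
    print(o['time'],o['position'].round(4),'phi',np.degrees(np.arctan2(r[1,0],r[0,0])).round(2),'z',r[:,2].round(4),'f',o['ft_force'].round(1),'w',o['grip_width'].round(4),'qd',o['joint_velocities'].round(3),'q',o['q'].round(2))
                                                                                                                                                   ^^^^^^^^^^^^^^^^^^^^^
AttributeError: 'float' object has no attribute 'round'
```

```bash
sed -i "s/o\['grip_width'\].round(4)/round(o['grip_width'],4)/" st.py; python3 st.py
```

```text
3.1 [ 0.5403 -0.3898  0.0423] phi -97.35 z [ 0.0255 -0.0225 -0.9994] f [ 0.3 -0.9  0. ] w 0.0873 qd [ 0.008  0.109 -0.01   0.003 -0.191 -0.   ] q [-0.79  0.79  1.47  0.    0.84  0.9 ]
```

Request:
carry_out([
  [[-0.3,0.2,-1.5],0,0],
  [[0,0,0],0,0],
])

```text
time: 3.3
position: [0.538, -0.388, 0.0277]
tool_rot: [-0.66, 0.751, -0.018, 0.002]
ft_force: [-0.9, 0.7, 0.0]
grip_width: 0.0874
```

```bash
python3 st.py
```

```text
3.3 [ 0.538  -0.388   0.0277] phi -97.33 z [ 0.0268 -0.0238 -0.9994] f [-0.9  0.7  0. ] w 0.0874 qd [ 0.006 -0.038 -0.051  0.005 -0.006  0.001] q [-0.79  0.81  1.49  0.    0.81  0.9 ]
```

Request:
carry_out([
  [[0,0,-0.2],0,0.4],
  [[0,0,0],0,1],
  [[0,0,0],0,1],
  [[0,0,0],0,1],
  [[0,0,0],0,1],
  [[0,0,0],0,1],
], squeeze=40)

```text
time: 3.9
position: [0.5407, -0.3904, 0.0291]
tool_rot: [-0.66, 0.751, -0.021, 0.002]
ft_force: [-0.7, -0.5, -0.0]
grip_width: 0.0471
```

```bash
python3 st.py
```

```text
3.9 [ 0.5407 -0.3904  0.0291] phi -97.33 z [ 0.032  -0.029  -0.9991] f [-0.7 -0.5 -0. ] w 0.0471 qd [-0.001 -0.004 -0.002 -0.001  0.002  0.001] q [-0.79  0.81  1.48  0.    0.8   0.9 ]
```

Request:
carry_out([
  [[-0.2,0.2,-0.3],0,1],
  [[0,0,0],0,1],
  [[0,0,0],0,1],
  [[0,0,0],0,1],
])

```text
time: 4.3
position: [0.5386, -0.3882, 0.0258]
tool_rot: [-0.66, 0.751, -0.022, 0.003]
ft_force: [0.8, 0.7, -0.4]
grip_width: 0.0211
```

```bash
python3 st.py
```

```text
4.3 [ 0.5386 -0.3882  0.0258] phi -97.34 z [ 0.0324 -0.0291 -0.9991] f [ 0.8  0.7 -0.4] w 0.0211 qd [-0.001  0.001 -0.     0.001 -0.002  0.   ] q [-0.79  0.81  1.49  0.    0.79  0.9 ]
```

Run:
```python
from h import *
c=snap('top','pics/t2.png');c2=snap('side','pics/s2.png')
a=cv2.resize(cv2.imread('pics/t2.png')[180:340,380:520],None,fx=2.8,fy=2.8)
b=cv2.resize(cv2.imread('pics/s2.png')[130:270,280:420],None,fx=2.8,fy=2.8)
o=np.zeros((450,790,3),np.uint8);o[:a.shape[0],:392]=a;o[:392,395:787]=b
cv2.imwrite('pics/c2.png',o)
import st
```

```text
4.4 [ 0.5386 -0.3882  0.0258] phi -97.34 z [ 0.0323 -0.029  -0.9991] f [ 0.1 -0.8 -2. ] w 0.021 qd [ 0.    -0.001  0.001 -0.     0.001 -0.   ] q [-0.79  0.81  1.49  0.    0.79  0.9 ]
```

View pics/c2.png

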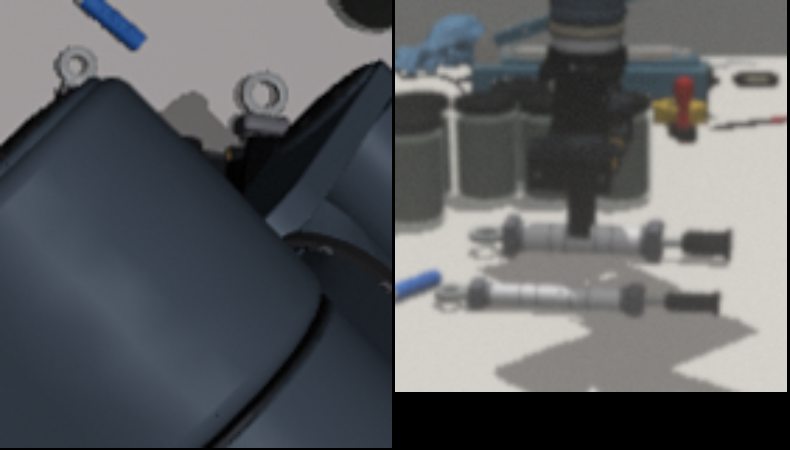

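Run:
```python
from h import *
c=dict(np.load('pics/s2.npz'))
for z in(.0,.004,.01,.02,.027): print(z,[np.array(proj(c,[x,y,z])).round(1) for x,y in((.5386,-.377),(.537,-.36))])
for y in(-.374,-.3878,-.402): print('barrel',[np.array(proj(c,[.5373,y,z])).round(1) for z in(.004,.018,.032)])
c0=dict(np.load('pics/s1.npz')); print('s1 tip', [np.array(proj(c0,[.5388,-.398+.045,z])).round(1) for z in (.04,.05,.06)])
```

```text
0.0 [array([346.6, 221.7]), array([347.1, 223.9])]
0.004 [array([346.6, 220.4]), array([347.1, 222.5])]
0.01 [array([346.6, 218.3]), array([347.1, 220.4])]
0.02 [array([346.6, 214.8]), array([347. , 216.9])]
0.027 [array([346.5, 212.3]), array([347. , 214.4])]
barrel [array([347.1, 220.7]), array([347. , 215.9]), array([347. , 210.9])]
barrel [array([347.2, 219. ]), array([347.1, 214.2]), array([347.1, 209.3])]
barrel [array([347.3, 217.3]), array([347.2, 212.5]), array([347.2, 207.6])]
s1 tip [array([346.2, 210.6]), array([346.2, 207. ]), array([346.2, 203.4])]
```

Both the side picture (tip at about row 214.6, so z≈0.02–0.027) and the 21 mm width say the fingertips are about 20 mm higher than the stated TCP and tip extent. I'm only pinching the top of the barrel, so I'll open, descend in small steps watching the force, and regrip.

Request:
carry_out([
  [[0,0,0],0,0.4],
  [[0,0,0],0,0.4],
  [[0,0,0],0,0.4],
  [[-0.1,0,-0.3],0,0.4],
])

```text
time: 4.8
position: [0.5378, -0.3885, 0.0234]
tool_rot: [-0.66, 0.751, -0.022, 0.003]
ft_force: [0.2, 0.1, 0.4]
grip_width: 0.0454
```

```bash
python3 st.py
```

```text
4.8 [ 0.5378 -0.3885  0.0234] phi -97.33 z [ 0.0328 -0.0297 -0.999 ] f [0.2 0.1 0.4] w 0.0454 qd [-0.014  0.041  0.037 -0.001 -0.07  -0.012] q [-0.79  0.82  1.5   0.    0.78  0.9 ]
```

Request:
carry_out([
  [[0,0,-0.3],0,0.4],
  [[0,0,-0.2],0,0.4],
])

```text
time: 5.0
position: [0.5374, -0.3882, 0.0178]
tool_rot: [-0.66, 0.751, -0.022, 0.002]
ft_force: [-0.2, 0.1, -0.0]
grip_width: 0.0511
```

```bash
python3 st.py
```

```text
5.0 [ 0.5374 -0.3882  0.0178] phi -97.33 z [ 0.0322 -0.0292 -0.9991] f [-0.2  0.1 -0. ] w 0.0511 qd [-0.002  0.031  0.008 -0.003 -0.036 -0.001] q [-0.8   0.83  1.5   0.    0.78  0.9 ]
```

Request:
carry_out([
  [[0,0,-0.3],0,0.4],
  [[0,0,-0.2],0,0.4],
])

```text
time: 5.2
position: [0.5372, -0.3881, 0.012]
tool_rot: [-0.66, 0.751, -0.021, 0.002]
ft_force: [-0.2, -0.4, -0.9]
grip_width: 0.0518
```

Request:
carry_out([
  [[0,0,-0.2],0,0.4],
  [[0,0,-0.2],0,0.4],
])

```text
time: 5.4
position: [0.5372, -0.388, 0.0075]
tool_rot: [-0.66, 0.751, -0.021, 0.002]
ft_force: [-0.7, -0.8, 0.3]
grip_width: 0.052
```

```bash
python3 st.py
```

```text
5.4 [ 0.5372 -0.388   0.0075] phi -97.33 z [ 0.0316 -0.0286 -0.9991] f [-0.7 -0.8  0.3] w 0.052 qd [ 0.002  0.035  0.003 -0.001 -0.034  0.001] q [-0.8   0.84  1.5   0.    0.76  0.9 ]
```

Request:
carry_out([
  [[0,0,0],0,1],
  [[0,0,0],0,1],
  [[0,0,0],0,1],
  [[0,0,0],0,1],
  [[0,0,0],0,1],
])

```text
time: 5.9
position: [0.5371, -0.3881, 0.0072]
tool_rot: [-0.661, 0.751, -0.021, 0.002]
ft_force: [0.7, -0.1, -1.8]
grip_width: 0.0269
```

```bash
python3 st.py
```

```text
5.9 [ 0.5371 -0.3881  0.0072] phi -97.32 z [ 0.0314 -0.0286 -0.9991] f [ 0.7 -0.1 -1.8] w 0.0269 qd [ 0.    -0.    -0.002  0.    -0.002  0.001] q [-0.8   0.84  1.5   0.    0.76  0.9 ]
```

Request:
carry_out([
  [[0,0,1],0,1],
  [[0,0,2],0,1],
  [[0,0,3],0,1],
  [[0,0,3],0,1],
  [[0,0,3],0,1],
  [[0,1,2],0,1],
], squeeze=50)

```text
time: 6.5
position: [0.5322, -0.374, 0.1471]
tool_rot: [-0.66, 0.751, -0.013, 0.002]
ft_force: [0.2, -0.4, -2.5]
grip_width: 0.027
```

```bash
python3 st.py
```

```text
6.5 [ 0.5322 -0.374   0.1471] phi -97.4 z [ 0.0207 -0.0176 -0.9996] f [ 0.2 -0.4 -2.5] w 0.027 qd [ 0.125 -0.331  0.054  0.013  0.334  0.117] q [-0.79  0.64  1.46  0.    1.02  0.91]
```

Request:
carry_out([
  [[-0.3,3.5,0],6,1],
  [[-0.3,4.5,0],8,1],
  [[-0.3,4.5,0],8,1],
  [[-0.3,4.5,0],8,1],
  [[-0.3,4.5,0],8,1],
  [[-0.3,4.5,0],8,1],
  [[-0.3,4.5,0],8,1],
  [[-0.3,4.5,0],8,1],
  [[-0.3,4.5,0],8,1],
  [[-0.3,4,0],8,1],
])

```text
time: 7.5
position: [0.4993, 0.0695, 0.1571]
tool_rot: [0.989, -0.146, 0.016, -0.016]
ft_force: [0.6, 0.2, -3.5]
grip_width: 0.0269
```

```bash
python3 st.py
```

```text
7.5 [0.4993 0.0695 0.1571] phi -16.87 z [ 0.0354  0.0271 -0.999 ] f [ 0.6  0.2 -3.5] w 0.0269 qd [ 0.814  0.003 -0.034  0.022  0.029 -0.651] q [-0.1   0.45  1.83  0.04  0.83  0.16]
```

Request:
carry_out([
  [[0.1,2.5,-1],6,1],
  [[0.1,0.8,-2],1.5,1],
  [[0,0,-1],0,1],
  [[0,0,0],0,1],
])

```text
time: 7.9
position: [0.4985, 0.1099, 0.1183]
tool_rot: [0.997, -0.073, 0.015, -0.018]
ft_force: [0.3, -0.4, -2.9]
grip_width: 0.0268
```

```bash
python3 st.py
```

```text
7.9 [0.4985 0.1099 0.1183] phi -8.44 z [ 0.0317  0.0333 -0.9989] f [ 0.3 -0.4 -2.9] w 0.0268 qd [ 0.01  -0.012 -0.004 -0.     0.013  0.002] q [-0.02  0.53  1.84  0.05  0.74  0.09]
```

Request:
carry_out([
  [[0.3,0.3,-0.5],-0.7,1],
  [[0,0,0],0,1],
])

```text
time: 8.1
position: [0.5022, 0.1117, 0.1137]
tool_rot: [0.996, -0.081, 0.015, -0.018]
ft_force: [-0.1, -0.3, -3.3]
grip_width: 0.0264
```

Run:
```python
from h import *
import st
c=snap('top','pics/t3.png');c2=snap('side','pics/s3.png')
a=cv2.resize(cv2.imread('pics/t3.png')[210:330,130:330],None,fx=3.9,fy=3.9)[:290]
a=cv2.resize(cv2.imread('pics/t3.png')[215:315,150:330],None,fx=3,fy=3)
b=cv2.resize(cv2.imread('pics/s3.png')[210:400,290:440],None,fx=1.57,fy=1.57)
o=np.zeros((300,790,3),np.uint8);o[:,:540]=a;o[:b.shape[0],545:545+b.shape[1]]=b
cv2.imwrite('pics/c3.png',cv2.convertScaleAbs(o,alpha=1.4))
```

```text
8.1 [0.5022 0.1117 0.1137] phi -9.36 z [ 0.0329  0.0325 -0.9989] f [-0.1 -0.3 -3.3] w 0.0264 qd [-0.017 -0.02  -0.001 -0.008  0.014 -0.002] q [-0.02  0.54  1.84  0.05  0.73  0.11]
```

View pics/c3.png

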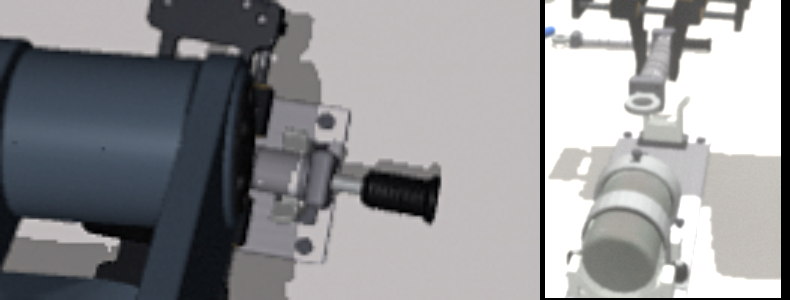

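```bash
python3 - <<'E' 2>&1 | tail -n 8
from fit import *
ct=dict(np.load('pics/t3.npz'));cs=dict(np.load('pics/s3.npz'))
th=np.radians(81);ex=np.array([np.cos(th),np.sin(th),0])
for ori in ([.5022,.1117,.1245],[.5022,.1117,.1345]):
  ori=np.array(ori)
  print('eye side',np.round(proj(cs,ori+.095*ex),1),'flange top',np.round(proj(ct,ori-.143*ex),1),'block end',np.round(proj(ct,ori-.077*ex),1))
a=cv2.resize(cv2.imread('pics/t3.png')[255:295,225:300],None,fx=8,fy=8,interpolation=cv2.INTER_CUBIC)
b=cv2.resize(cv2.imread('pics/s3.png')[225:315,335:380],None,fx=4,fy=4,interpolation=cv2.INTER_CUBIC)
o=np.zeros((370,800,3),np.uint8);o[:320,:600]=a;o[:360,605:785]=b
cv2.imwrite('pics/c3b.png',cv2.convertScaleAbs(o,alpha=1.1))
E
```

```text
[0.5164891  0.20753361] 81.23217053072565 [ 0.7 -1.  -0.   0.8  0.6 -0.7 -0.3  0.4 -0.8  0.5]
[ 0.53726658 -0.38783982] -6.970274725990041 [-0.1 -0.4 -0.2 -0.4 -0.1  0.5 -0.   1.6  0.4 -1.3]
pin [0.5164891  0.20753361] orig target [0.50200816 0.11364377] saddle [0.49514877 0.06916963] grip [ 0.48379266 -0.00445977] grip out [ 0.47464681 -0.06375862]
[0.5136287  0.20540546 0.06      ] [ 0.73088183 -0.13013786  0.01      ]
eye side [352.5 276.1] flange top [295.4 280.4] block end [260.6 274.3]
eye side [352.4 270.2] flange top [295.1 280.1] block end [260.1 274. ]
```

View pics/c3b.png

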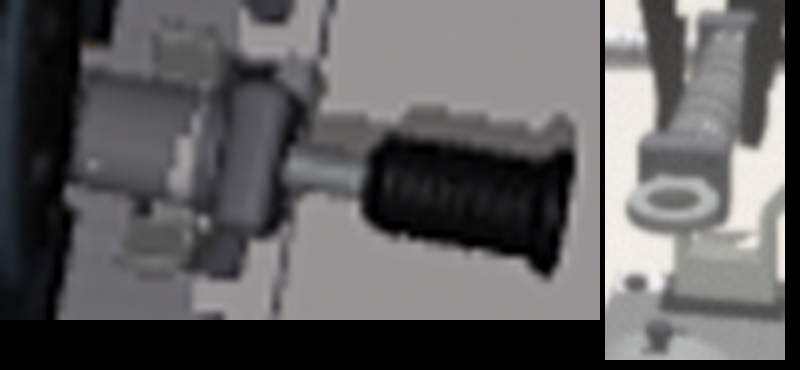

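Gripper and eye are in line; the eye is at (352,274) in the side view, about 3 mm high (the tool is tilted about 2°). I'm cross-checking the jig laterally by triangulating the cup's top screw and the saddle from both views.

```bash
python3 - <<'E' 2>&1 | tail -n 5
from fit import *
ct=dict(np.load('pics/top0.npz'));cs=dict(np.load('pics/s3.npz'))
P=at(ct,151.2,257.1,.102);Q=at(cs,347.9,308.4,.102);print(P,Q)
loc=lambda P:(np.array([[np.cos(j[2]),np.sin(j[2])],[-np.sin(j[2]),np.cos(j[2])]])@(P[:2]-j[:2])).round(4)
print(loc(P),loc(Q))
# saddle cheek tops & floor in top0 crop
for p in ((702,177),(686,267),(694,222)): print(loc(at(ct,*B(*p),.065)),loc(at(ct,*B(*p),.038)))
E
```

```text
[0.52113552 0.25089779 0.102     ] [0.52318892 0.26381267 0.102     ]
[0.0436 0.002 ] [0.0566 0.002 ]
[-0.1395 -0.0241] [-0.1357 -0.0255]
[-0.1398  0.0236] [-0.136   0.0233]
[-0.1397 -0.0002] [-0.1358 -0.0011]
```

Request:
carry_out([
  [[0,0,-1.5],0,1],
  [[0,0,-1.5],0,1],
  [[0,0,-0.8],0,1],
  [[0,0,0],0,1],
])

```text
time: 8.6
position: [0.505, 0.1094, 0.0775]
tool_rot: [0.996, -0.083, 0.018, -0.018]
ft_force: [-0.6, 0.3, -4.2]
grip_width: 0.027
```

```bash
python3 st.py
```

```text
8.6 [0.505  0.1094 0.0775] phi -9.56 z [ 0.0396  0.032  -0.9987] f [-0.6  0.3 -4.2] w 0.027 qd [-0.006 -0.011 -0.01   0.002  0.006  0.001] q [-0.02  0.6   1.86  0.06  0.64  0.1 ]
```

Request:
carry_out([
  [[-0.3,0.3,-0.5],0.6,1],
  [[-0.05,0.05,-0.3],0,1],
  [[-0.05,0.05,-0.3],0,1],
])

```text
time: 8.9
position: [0.5022, 0.1132, 0.0673]
tool_rot: [0.997, -0.078, 0.02, -0.018]
ft_force: [-0.3, -0.0, -4.0]
grip_width: 0.0269
```

Run:
```python
from h import *
import st
ct=snap('top','pics/t4.png');cs=snap('side','pics/s4.png')
a=cv2.resize(cv2.imread('pics/t4.png')[240:300,210:310],None,fx=5,fy=5,interpolation=cv2.INTER_CUBIC)
b=cv2.resize(cv2.imread('pics/s4.png')[220:320,325:385],None,fx=4.5,fy=4.5,interpolation=cv2.INTER_CUBIC)
o=np.zeros((450,790,3),np.uint8);o[:300,:500]=a;o[:450,510:780]=b
cv2.imwrite('pics/c4.png',cv2.convertScaleAbs(o,alpha=1.1))
```

```text
8.9 [0.5022 0.1132 0.0673] phi -8.97 z [ 0.0426  0.0324 -0.9986] f [-0.3 -0.  -4. ] w 0.0269 qd [ 0.013  0.054  0.033  0.007 -0.076  0.001] q [-0.02  0.62  1.87  0.06  0.61  0.09]
```

View pics/c4.png

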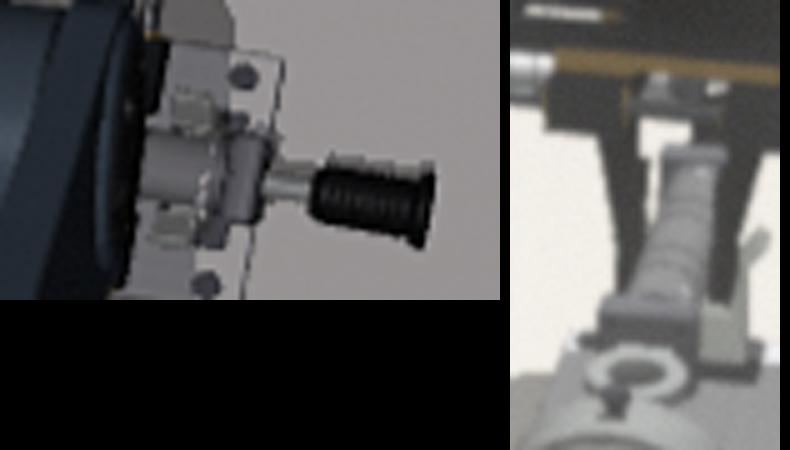

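```bash
python3 - <<'E' 2>&1 | tail -n 6
from fit import *
ct=dict(np.load('pics/t4.npz'));cs=dict(np.load('pics/s4.npz'))
for z in(.074,.078,.082,.086): print(z,np.round(proj(cs,W(j,(0,0,z))),1),np.round(proj(cs,W(j,(-.004,0,z))),1))
for z in (.07,.076): print(np.round(proj(ct,W(j,(-.238,0,z))),1))
E
```

```text
0.074 [353.  305.9] [353.4 304.6]
0.078 [353.  303.6] [353.4 302.4]
0.082 [353.  301.4] [353.4 300.1]
0.086 [353.  299.1] [353.4 297.8]
[295.6 281.3]
[295.5 281.2]
```

Eye pixel (353.0,301.8) against the predicted pin at (353.0,301.4 for z=.082); the flange is within 2 mm. Lowering.

Request:
carry_out([
  [[-0.05,-0.1,-0.5],0,1],
  [[-0.08,0.05,-0.5],0,1],
  [[-0.08,0.05,-0.4],0,1],
])

```text
time: 9.3
position: [0.5003, 0.1134, 0.0528]
tool_rot: [0.997, -0.078, 0.02, -0.018]
ft_force: [-0.0, -0.4, -3.2]
grip_width: 0.027
```

```bash
python3 st.py
```

```text
9.3 [0.5003 0.1134 0.0528] phi -8.94 z [ 0.0434  0.0324 -0.9985] f [-0.  -0.4 -3.2] w 0.027 qd [ 0.01   0.077  0.038  0.01  -0.114 -0.   ] q [-0.02  0.65  1.88  0.06  0.57  0.09]
```

Request:
carry_out([
  [[0.15,-0.05,-0.4],0,1],
  [[0,0,-0.3],0,1],
])

```text
time: 9.5
position: [0.5016, 0.1129, 0.0449]
tool_rot: [0.997, -0.078, 0.02, -0.018]
ft_force: [-0.5, -0.5, -2.8]
grip_width: 0.0268
```

```bash
python3 st.py
```

```text
9.5 [0.5016 0.1129 0.0449] phi -8.94 z [ 0.0427  0.0324 -0.9986] f [-0.5 -0.5 -2.8] w 0.0268 qd [ 0.002  0.063  0.02   0.009 -0.07  -0.009] q [-0.02  0.66  1.88  0.06  0.55  0.09]
```

Request:
carry_out([
  [[0,0,-0.2],0,1],
  [[0,0,-0.2],0,1],
])

```text
time: 9.7
position: [0.5016, 0.1129, 0.0408]
tool_rot: [0.997, -0.078, 0.02, -0.018]
ft_force: [-4.2, -0.6, 26.0]
grip_width: 0.027
```

```bash
python3 st.py
```

```text
9.7 [0.5016 0.1129 0.0408] phi -8.94 z [ 0.0425  0.0326 -0.9986] f [-4.2 -0.6 26. ] w 0.027 qd [ 0.001  0.003  0.002  0.001 -0.008 -0.009] q [-0.02  0.67  1.89  0.06  0.54  0.08]
```

Contact came at z 0.041, exactly the predicted seated height. Releasing and looking.

Request:
carry_out([
  [[0,0,0.2],0,0.4],
  [[0,0,0],0,0.4],
  [[0,0,0],0,0.4],
  [[0,0,0],0,0.4],
  [[0,0,2],0,0.4],
  [[0,0,3],0,0.4],
  [[0,0,4],0,0.4],
  [[0,0,3],0,0.4],
])

```text
time: 10.5
position: [0.4996, 0.1126, 0.1633]
tool_rot: [0.997, -0.078, 0.016, -0.018]
ft_force: [0.3, -0.1, 0.2]
grip_width: 0.0521
```

Request:
carry_out([
  [[0,-4,1],0,0.4],
  [[0,-4,0],0,0.4],
  [[0,-4,0],0,0.4],
  [[0,-4,0],0,0.4],
  [[0,-4,0],0,0.4],
  [[0,-3,0],0,0.4],
])

```text
time: 11.1
position: [0.5026, -0.1212, 0.1807]
tool_rot: [0.997, -0.072, 0.025, -0.017]
ft_force: [0.8, -0.1, -0.0]
grip_width: 0.0522
```

Run:
```python
from h import *
import st
ct=snap('top','pics/t5.png');cs=snap('side','pics/s5.png')
a=cv2.resize(cv2.imread('pics/t5.png')[235:305,155:315],None,fx=3.1,fy=3.1,interpolation=cv2.INTER_CUBIC)
b=cv2.resize(cv2.imread('pics/s5.png')[220:330,325:385],None,fx=4.5,fy=4.5,interpolation=cv2.INTER_CUBIC)
o=np.zeros((500,790,3),np.uint8);o[:a.shape[0],:496]=a;o[:b.shape[0],510:780]=b
cv2.imwrite('pics/c5.png',cv2.convertScaleAbs(o,alpha=1.1))
```

```text
11.1 [ 0.5026 -0.1212  0.1807] phi -8.35 z [ 0.0514  0.0305 -0.9982] f [ 0.8 -0.1 -0. ] w 0.0522 qd [-0.567  0.077 -0.16   0.03   0.113 -0.575] q [-0.48  0.43  1.78  0.06  0.91 -0.38]
```

View pics/c5.png

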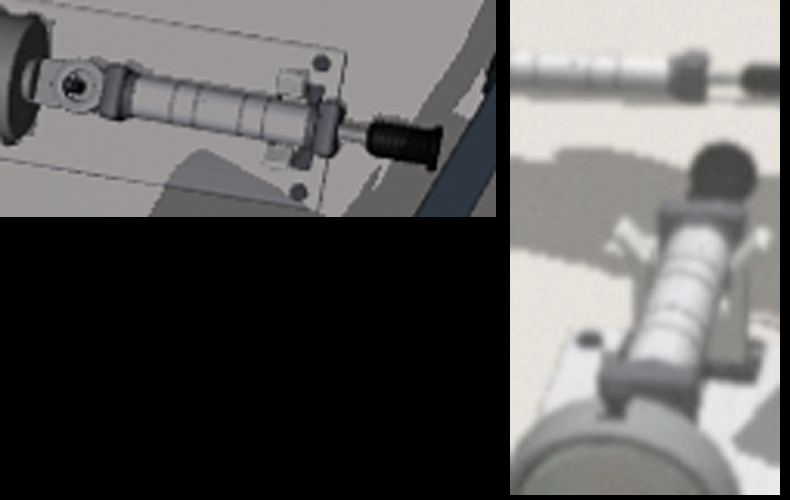

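The picture shows the pin inside the eye (~(179,262)), the barrel between the saddle cheeks, and the grip flange at (295.6,282). It is seated. Now to the grip at (0.484,-0.0045).

Request:
carry_out([
  [[-0.5,4,-2],-0.4,0.3],
  [[-0.5,4,-2],0,0.3],
  [[-0.5,3,-2],0,0.3],
  [[-0.5,1.5,-1],0,0.3],
  [[0,0,0],0,0.3],
])

```text
time: 11.7
position: [0.4824, 0.0053, 0.1096]
tool_rot: [0.996, -0.081, 0.027, -0.016]
ft_force: [-0.3, -0.4, -0.8]
grip_width: 0.0611
```

```bash
python3 st.py
```

```text
11.7 [0.4824 0.0053 0.1096] phi -9.32 z [ 0.056   0.027  -0.9981] f [-0.3 -0.4 -0.8] w 0.0611 qd [ 0.012 -0.007 -0.016 -0.004 -0.008  0.   ] q [-0.25  0.51  1.93  0.07  0.65 -0.14]
```

Request:
carry_out([
  [[0.1,-1.0,-2],0.4,0.3],
  [[0,0,-2],0,0.3],
  [[-0.1,0,-1.5],0,0.3],
  [[-0.1,0,-1],0,0.3],
])

```text
time: 12.1
position: [0.4856, -0.005, 0.046]
tool_rot: [0.997, -0.075, 0.032, -0.015]
ft_force: [-0.3, 0.8, 0.3]
grip_width: 0.0608
```

```bash
python3 st.py
```

```text
12.1 [ 0.4856 -0.005   0.046 ] phi -8.68 z [ 0.0654  0.0249 -0.9975] f [-0.3  0.8  0.3] w 0.0608 qd [-0.01   0.202  0.054  0.047 -0.282 -0.062] q [-0.27  0.64  1.97  0.09  0.48 -0.2 ]
```

Request:
carry_out([
  [[-0.3,0,-0.6],0,0.3],
  [[0,0,-0.2],0,1],
  [[-0.05,0,0],0,1],
  [[-0.05,0,0],0,1],
  [[-0.05,0,0],0,1],
  [[0,0,0],0,1],
], squeeze=45)

```text
time: 12.7
position: [0.4825, -0.0061, 0.0389]
tool_rot: [0.996, -0.075, 0.033, -0.015]
ft_force: [0.3, -1.2, -0.2]
grip_width: 0.0286
```

```bash
python3 st.py
```

```text
12.7 [ 0.4825 -0.0061  0.0389] phi -8.72 z [ 0.0689  0.0239 -0.9973] f [ 0.3 -1.2 -0.2] w 0.0286 qd [ 0.    -0.007 -0.004  0.002  0.    -0.   ] q [-0.27  0.65  1.98  0.1   0.45 -0.21]
```

Request:
carry_out([
  [[0,0,0],0,1],
  [[0,0,0],0,1],
  [[0,0,0],0,1],
])

```text
time: 13.0
position: [0.4829, -0.0062, 0.0394]
tool_rot: [0.996, -0.076, 0.034, -0.014]
ft_force: [-0.1, -0.5, -1.8]
grip_width: 0.0231
```

```bash
python3 st.py
```

```text
13.0 [ 0.4829 -0.0062  0.0394] phi -8.73 z [ 0.07    0.0237 -0.9973] f [-0.1 -0.5 -1.8] w 0.0231 qd [-0.001 -0.001 -0.001 -0.001  0.002  0.001] q [-0.27  0.65  1.98  0.1   0.45 -0.21]
```

Request:
carry_out([
  [[-0.15,-0.7,0],0,1],
  [[-0.2,-1,0],0,1],
  [[-0.2,-1,0],0,1],
  [[-0.15,-0.6,0],0,1],
])

```text
time: 13.4
position: [0.4753, -0.0386, 0.0392]
tool_rot: [0.996, -0.077, 0.034, -0.016]
ft_force: [3.7, 8.3, -1.7]
grip_width: 0.0227
```

```bash
python3 st.py
```

```text
13.4 [ 0.4753 -0.0386  0.0392] phi -8.92 z [ 0.0695  0.0277 -0.9972] f [ 3.7  8.3 -1.7] w 0.0227 qd [-0.143 -0.005  0.028  0.053 -0.007 -0.169] q [-0.35  0.65  1.99  0.12  0.44 -0.3 ]
```

Request:
carry_out([
  [[0.05,-0.7,0],0.2,1],
  [[0,-0.6,0],0,1],
  [[0,-0.4,0],0,1],
  [[0,0,0],0,1],
])

```text
time: 13.8
position: [0.4722, -0.0535, 0.0391]
tool_rot: [0.996, -0.08, 0.03, -0.021]
ft_force: [3.5, 9.9, -0.6]
grip_width: 0.0232
```

```bash
cat > look.py <<'E'
import sys
from fit import *
import st
n=sys.argv[1]
ct=snap('top',f'pics/t{n}.png');cs=snap('side',f'pics/s{n}.png')
def strip(cc,z0=.052):  # intensity along axis: top line offset, local x -.15..-.30
    g=cv2.cvtColor(cc['pixels'],cv2.COLOR_RGB2GRAY).astype(np.float32)
    xs=np.arange(-.16,-.30,-.001); out=[]
    for x in xs:
        v=[cv2.getRectSubPix(g,(1,1),tuple(map(float,proj(cc,W(j,(x,y,z0+.004))))))[0,0] for y in(-.002,0,.002)]
        out.append(int(np.mean(v)))
    return out
o=strip(ct)
for i in range(0,140,10): print(-160-i,o[i:i+10])
a=cv2.resize(ct['pixels'][255:300,240:340,::-1],None,fx=7.9,fy=7.9,interpolation=cv2.INTER_CUBIC)
b=cv2.resize(cs['pixels'][210:290,330:400,::-1],None,fx=3,fy=3,interpolation=cv2.INTER_CUBIC)
p=np.zeros((600,800,3),np.uint8);p[:a.shape[0],:a.shape[1]]=a;p[358:598,:210]=b
cv2.imwrite(f'pics/c{n}.png',cv2.convertScaleAbs(p,alpha=1.3))
E
python3 look.py 6 | tail -n +5
```

```text
13.8 [ 0.4722 -0.0535  0.0391] phi -9.27 z [ 0.063   0.0379 -0.9973] f [ 3.5  9.9 -0.6] w 0.0232 qd [ 0.002 -0.003  0.007  0.041  0.008 -0.011] q [-0.39  0.65  1.99  0.13  0.46 -0.35]
-160 [39, 35, 39, 44, 47, 48, 49, 50, 50, 51]
-170 [51, 49, 45, 39, 32, 27, 32, 42, 58, 68]
-180 [68, 67, 64, 64, 69, 72, 73, 73, 72, 67]
-190 [58, 47, 32, 24, 25, 27, 29, 31, 33, 35]
-200 [35, 35, 34, 34, 34, 34, 34, 34, 34, 34]
-210 [35, 35, 35, 35, 35, 35, 35, 35, 34, 29]
-220 [24, 23, 33, 52, 62, 57, 56, 65, 75, 79]
-230 [82, 82, 81, 81, 80, 80, 79, 79, 78, 78]
-240 [77, 76, 75, 75, 74, 73, 72, 72, 72, 71]
-250 [71, 70, 69, 68, 68, 67, 66, 66, 65, 65]
-260 [65, 64, 63, 63, 62, 62, 61, 60, 60, 60]
-270 [60, 60, 60, 59, 59, 59, 58, 58, 58, 58]
-280 [58, 58, 58, 58, 57, 57, 57, 57, 57, 56]
-290 [56, 56, 55, 55, 56, 56, 55, 55, 55, 54]
```

View pics/c6.png

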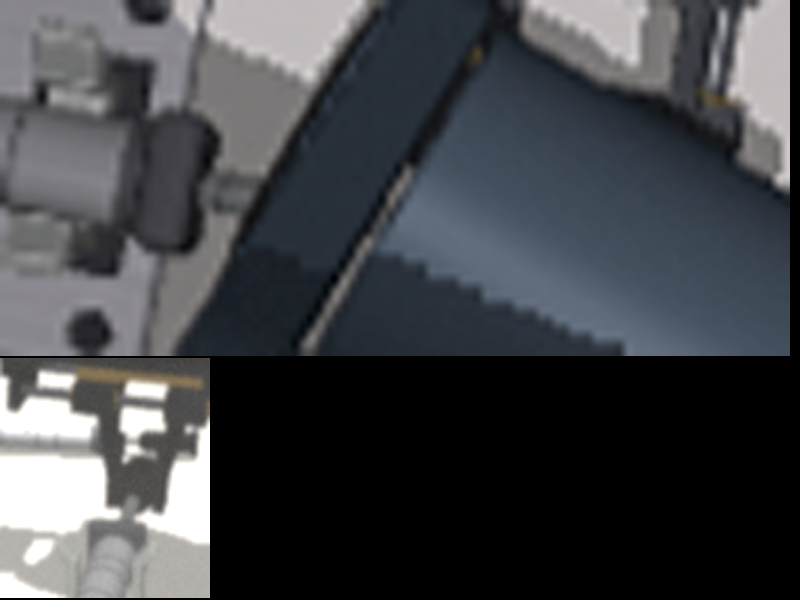

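The top view shows the bare rod coming out of the block's mouth (column ~266 in the full image, ~15 mm visible before the arm hides it). No band is out yet. Measuring the block's shift (slack) against the picture before the pull.

```bash
python3 - <<'E' 2>&1 | tail -n 4
from fit import *
def prof(n):
    cc=dict(np.load(f'pics/t{n}.npz'));g=cv2.cvtColor(cc['pixels'],cv2.COLOR_RGB2GRAY).astype(np.float32)
    xs=np.arange(-.10,-.19,-.0005)
    return xs,np.array([np.mean([cv2.getRectSubPix(g,(1,1),tuple(map(float,proj(cc,W(j,(x,y,.060))))))[0,0] for y in np.arange(-.004,.0041,.001)]) for x in xs])
xs,a=prof(5);_,b=prof(6)
k=(xs<-.15)&(xs>-.182)
def cc(s): 
    m=np.interp(-xs-s,-xs,a); return np.corrcoef(m[k],b[k])[0,1]
S=np.arange(-.004,.008,.0005);r=[cc(s) for s in S];print(S[np.argmax(r)],max(r))
print(a[k][::2].astype(int));print(b[k][::2].astype(int))
E
```

```text
[131 117  99  85  80  80  75  60  52  59  66  72  76  79  81  84  87  88
  84  74  59  41  36  60  85  92  97  98  97  96  95  94]
[90 90 90 91 85 72 59 51 47 46 41 36 38 43 46 48 49 49 50 51 51 50 47 42
 34 29 30 36 54 67 71 72]
```

Request:
carry_out([
  [[0.1,-0.6,0],0.3,1],
  [[0.1,-0.5,0],0,1],
  [[0,-0.4,0],0,1],
  [[0,-0.1,0],0,1],
])

```text
time: 14.3
position: [0.4702, -0.0636, 0.039]
tool_rot: [0.996, -0.081, 0.025, -0.028]
ft_force: [5.2, 10.1, -0.8]
grip_width: 0.0231
```

```bash
python3 look.py 7 | sed -n '5,9p'; python3 st.py
```

```text
14.3 [ 0.4702 -0.0636  0.039 ] phi -9.36 z [ 0.0549  0.0517 -0.9972] f [ 5.2 10.1 -0.8] w 0.0231 qd [-0.013 -0.002  0.001  0.046  0.016 -0.034] q [-0.42  0.65  1.98  0.15  0.48 -0.39]
-160 [39, 34, 39, 44, 47, 50, 50, 50, 51, 52]
-170 [51, 50, 46, 41, 32, 24, 28, 39, 57, 69]
-180 [72, 73, 74, 75, 75, 76, 75, 74, 73, 73]
-190 [72, 68, 66, 67, 71, 74, 75, 75, 74, 72]
14.4 [ 0.4703 -0.0636  0.039 ] phi -9.36 z [ 0.0549  0.0516 -0.9972] f [ 4.6 11.   0.2] w 0.0227 qd [ 0.004 -0.    -0.001 -0.003  0.002  0.004] q [-0.42  0.65  1.98  0.15  0.48 -0.39]
```

No band at the mouth yet; the fine line moved 10 mm, matching the TCP. Extension is about 55 mm, so about 5 mm more.

Request:
carry_out([
  [[0.3,-0.45,0],0.3,1],
  [[0.2,-0.3,0],0,1],
])

```text
time: 14.6
position: [0.4703, -0.0661, 0.0387]
tool_rot: [0.996, -0.08, 0.02, -0.033]
ft_force: [2.2, 12.5, 3.2]
grip_width: 0.023
```

```bash
python3 look.py 8 | sed -n '5,9p'; python3 st.py
```

```text
14.6 [ 0.4703 -0.0661  0.0387] phi -9.2 z [ 0.0441  0.0627 -0.9971] f [ 2.2 12.5  3.2] w 0.023 qd [-0.029  0.009 -0.037  0.035  0.091 -0.043] q [-0.43  0.66  1.97  0.16  0.5  -0.4 ]
-160 [39, 33, 38, 44, 47, 50, 50, 51, 51, 52]
-170 [51, 50, 46, 41, 32, 23, 20, 20, 38, 59]
-180 [69, 74, 74, 72, 73, 74, 74, 75, 74, 73]
-190 [72, 72, 72, 68, 64, 66, 71, 74, 74, 74]
14.7 [ 0.4703 -0.0662  0.0387] phi -9.22 z [ 0.0443  0.0625 -0.9971] f [ 1.6 11.9  1.7] w 0.0232 qd [ 0.004 -0.002  0.006 -0.    -0.009  0.005] q [-0.43  0.66  1.97  0.16  0.5  -0.4 ]
```

The band is starting to show at the mouth (dark to about -178). About 3 mm more.

Request:
carry_out([
  [[0.1,-0.5,0],0,1],
  [[0.1,-0.35,0],0,1],
])

```text
time: 14.9
position: [0.4694, -0.0703, 0.0388]
tool_rot: [0.996, -0.081, 0.016, -0.037]
ft_force: [4.2, 12.8, 0.2]
grip_width: 0.0233
```

```bash
python3 look.py 9 | sed -n '5,9p'; python3 st.py
```

```text
14.9 [ 0.4694 -0.0703  0.0388] phi -9.36 z [ 0.0387  0.0714 -0.9967] f [ 4.2 12.8  0.2] w 0.0233 qd [-0.046  0.005 -0.024  0.044  0.064 -0.065] q [-0.44  0.66  1.97  0.16  0.52 -0.42]
-160 [40, 34, 39, 45, 48, 50, 50, 51, 51, 52]
-170 [52, 50, 47, 42, 32, 23, 20, 22, 34, 44]
-180 [45, 45, 50, 59, 68, 74, 76, 76, 75, 73]
-190 [73, 73, 74, 74, 73, 70, 71, 69, 67, 69]
15.0 [ 0.4695 -0.0704  0.0388] phi -9.37 z [ 0.0388  0.0712 -0.9967] f [ 3.4 12.7  1.2] w 0.023 qd [ 0.003  0.     0.002 -0.002 -0.004  0.004] q [-0.44  0.66  1.97  0.16  0.52 -0.42]
```

View pics/c9.png

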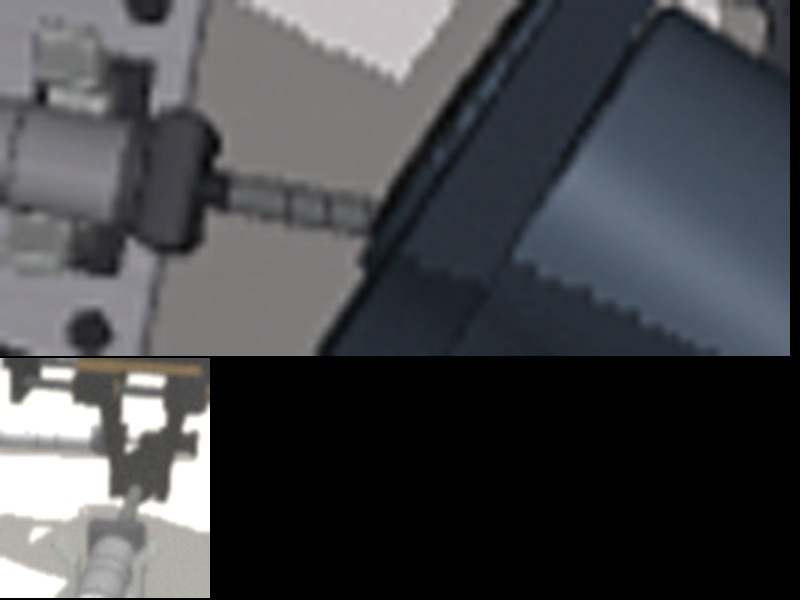

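The dark band adjoins the block's mouth (crop columns ~203–228), about 6 mm of it out, so the mouth is within the band (≈0.061). The arm is still, gripping, at 13 N. Handing in.

```bash
python3 - <<'E'
from h import *
import st
print(robot.hand_in())
E
python3 st.py
```

```text
15.0 [ 0.4695 -0.0704  0.0388] phi -9.37 z [ 0.0388  0.0712 -0.9967] f [ 3.4 12.7  1.2] w 0.023 qd [ 0.003  0.     0.002 -0.002 -0.004  0.004] q [-0.44  0.66  1.97  0.16  0.52 -0.42]
the job is handed in; nothing more can be done
None
the job is handed in; nothing more can be done
```

The stout balance is in the jig, its eye over the pin and its barrel in the saddle. Its rod is drawn out into the dark band and still gripped there. I handed the job in at 15.0 s with the arm at rest.

**Last checks on the rod:**
- In the last picture about 6 mm of the band stands outside the mouth.
- Tool travel less about 3.3 mm of slack gives about 62 mm drawn.
- The shift of the rod's fine line gives about 61 mm.
- The measured pull of about 13 N gives about 61 mm.
- All of these lie within the 55–65 mm band, and no reading along the way came near 70 mm.

**What disagreed:**
- **Fingertips:** they stood about 20 mm higher than the stated tip extent. My first grasp only pinched the top of the barrel, so I regripped lower.
- **Tool tilt:** the tool tilted during the moves and ended about 4.6° off vertical.
- **Side pull:** the grip ended about 3–4 mm to one side of the ideal pull line, with 3–4 N of sideways force.

I did not touch the slim balance, jars, lid, marker or stamp on purpose, but I took no final picture to confirm that all of them are unmoved.

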